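# Date-code a tin at the pantry packing table

### The job

Get this flat tin date-coded: roll the coder's click wheel by its knurled edge until its third ridge, counting the long one as the first, has clicked in at the pointer; then slide the tin home into the shuttle's pocket, move the shuttle fully in so that the tin is under the stamp, and press the cap right down so that the stamp marks the lid. Let the stamp come up and bring the shuttle fully back out to the right with the tin still in its pocket; keep the tin flat on the table, leave the wheel set and do not disturb anything else.

Things in the scene. Friction and masses are not known exactly. Their poses are not given: they have to be found in the camera images.
- coder: Can coder, fixed: white housing 90 (x) x 300 (y) x 85 mm tall, origin at the centre of its underside, front to its own -x (the robot). In its frame, mm: an arm (z 66 to 80, 34 wide at the end) reaches forward to the stamp at x=-125, y=-30; flat click wheel on the front, axis at x=-97, y=95; low rail (21 tall, x=-64 to -46) along the foot out to y=-295, on which the shuttle runs.
- wheel_front (a point): Fixed point (axes as the coder's) where the knurled rim of the resting wheel is nearest the robot: 44 mm to -x of its vertical axis, mid-thickness, 63 mm up. Wheel 88 mm across, 14 mm thick (z 56 to 70 mm); below it only a hub and bracket within 40 mm of the axis; above, a thin pointer bar (z 78 to 83 mm) from the housing over the axis, ending 23 mm in front of it, pointing at this point.
- date_wheel (a joint): Wheel angle (rad), counter-clockwise from above positive, -0.10 to 1.78. Clicks every 0.2094 rad (9.2 mm of rim, under 1 N) and springs into the nearest. Nine white ridges on top, one per click: the first long (23 mm), the rest 10 mm; ridge n is at the pointer at (n-1)*0.2094. To lower the angle, the front of the rim moves to the coder's +y (left seen from the robot).
- carrier (a joint): How far (m) the whole wheel is pushed back to the coder's +x, 0 to 0.008, on a spring: about 3 N to start, 0.8 N more per mm. Pushed in 3 to 6 mm by a fingertip, the rim is gripped well enough to be rolled by stroking the fingertip along it sideways. Springs back when let go.
- pocket (a point): Centre, at table height, of the shuttle's pocket, where the tin's centre belongs (axes as the coder's; moves with the shuttle). The pocket is three low aluminium walls (up to 26 mm tall) without a floor, open to -x (the robot): back wall 50 mm to +x, side walls 53 mm to either side, reaching 30 mm to -x of the centre, then flared outward to 50 mm. The tin slides on the table.
- shuttle (a joint): Shuttle position (m) along the rail: 0 = pulled fully out to the coder's -y (the right), 0.15 = pushed fully in to its +y stop, pocket right under the stamp. Stays where it is left; about 3 N to move it, plus the tin's drag.
- post (a point): Middle of the graspable part (45 mm above the table) of the shuttle's upright steel post, 16 mm in diameter, top 62 mm above the table; 85 mm to -y and 20 mm to +x of the pocket's centre. Handle to push, hook or pinch.
- stamp_spot (a point): Point on the table right below the stamp's axis (fixed to the coder, axes as the coder's); the pocket's centre is here with the shuttle fully in.
- stamp_cap (a point): Centre of the top of the stamp's round black press cap, 26 mm in diameter, 96 mm above the table at rest; goes down with the stamp.
- stamp (a joint): How far (m) the stamp is pressed down, 0 to 0.018. It takes about 2 N at the top, 0.12 N more per mm, and rises by itself. The stamp's face (30 mm in diameter) meets the lid of a tin after 13 mm.
- tin_center (a point): Centre (half-way up, 22.5 mm above the table) of the only wide flat tin: round, 100 mm in diameter, 45 mm tall, 0.3 kg, steel lid and paper label; too wide to grasp. Stands loose on the table.
- can_a: Bystander, to be left where it is (origin at the centre of its underside): tall can, 72 mm diameter, 110 mm tall.
- can_b: Bystander, to be left where it is (origin at the centre of its underside): tall can, 72 mm diameter, 110 mm tall.
- can_c: Bystander, to be left where it is (origin at the centre of its underside): tall can, 72 mm diameter, 110 mm tall.
- jar: Bystander, to be left where it is (origin at the centre of its underside): jar with a brass lid, 64 mm diameter, 90 mm tall.
- tape: Bystander, to be left where it is (origin at the centre of its underside): roll of clear tape lying flat, 90 mm diameter, 24 mm tall.
- carton: Bystander, to be left where it is (origin at the centre of its underside): upright blue carton, 60 x 130 x 160 mm tall.
- marker: Bystander, to be left where it is (origin at the centre of its underside): marker pen lying down, about 135 mm long along its x, 17 mm thick.
Mind the look-alikes: they are no part of the job. Leave any brown look-alike of the part that bears tin_center alone.

How it is judged (in metres and radians):
On the way, in this order (a step that is already met when the one before it is completed fails the run):
1. the wheel rests in the click of the third ridge (value of joint date_wheel between 0.34888 and 0.48888 rad and value of joint carrier below 0.001 m), for 0.3 s.
2. the tin is home in the shuttle's pocket, the shuttle still on the outer side (value of joint date_wheel between 0.34888 and 0.48888 rad and x of tin_center in the frame of pocket between -0.008 and 0.008 m and y of tin_center in the frame of pocket between -0.008 and 0.008 m and value of joint shuttle below 0.08 m), for 0.2 s.
3. the shuttle is in and the tin stands under the stamp (value of joint date_wheel between 0.34888 and 0.48888 rad and x of tin_center in the frame of stamp_spot between -0.01 and 0.01 m and y of tin_center in the frame of stamp_spot between -0.01 and 0.01 m and value of joint shuttle above 0.144 m), for 0.2 s.
4. the stamp is pressed down on the tin's lid (value of joint date_wheel between 0.34888 and 0.48888 rad and x of tin_center in the frame of stamp_spot between -0.01 and 0.01 m and y of tin_center in the frame of stamp_spot between -0.01 and 0.01 m and contact force between stamp and tin above 2 N), for 0.02 s.
5. the stamp has come up again (value of joint date_wheel between 0.34888 and 0.48888 rad and value of joint stamp below 0.003 m), for 0.1 s.
At the end, for the whole second after the job is handed in: The wheel is at its third ridge (0.419 rad, within 0.07), its spring released; the stamp is up (within 3 mm); the shuttle is fully out (within 8 mm); the stamped tin stands flat and still in the pocket, its centre within 12 mm (coder's x) and 8 mm (y) of the pocket's centre (all of step 5 and x of tin_center in the frame of pocket between -0.012 and 0.012 m and y of tin_center in the frame of pocket between -0.008 and 0.008 m and value of joint shuttle below 0.008 m and height (world z) of tin_center below 0.026 m and angle between tin_center's own z axis and vertical below 0.1 rad and linear speed of tin below 0.01 m/s and value of joint carrier below 0.001 m); the robot touches nothing.
It fails at once if a bystander was knocked or moved by more than 20 mm (distance of any of can_a, can_b, can_c, jar, tape, carton, marker from where it was at the start of the episode above 0.02 m).
It fails at once if the tin was lifted off the table or tipped instead of slid (height (world z) of tin_center above 0.04 m or angle between tin_center's own z axis and vertical above 0.3 rad).
It fails at once if the tin was stamped with the wheel at the wrong mark (contact force between stamp and tin above 1 N and not (value of joint date_wheel between 0.34888 and 0.48888 rad)).
It also fails if it takes over 72 s, if anything falls off the work surface, if the arm or the gripper's body presses on something with over 40 N, if the wrist force passes 120 N, or if a joint passes its speed limit or range.

### The arm

A 6-joint arm with a two-finger parallel gripper is mounted at the origin on the work surface. World frame = base frame: x ahead of the robot, y to its left, z up, the work surface at z = 0. Lengths are in mm, angles in rad, forces in N, time in s.
With the tool pointing down it reaches from about 150 to 775 mm from the base axis. Payload 6.1 kg.
Tool frame: the origin (TCP) lies between the finger pads; the fingertips stand 22 mm ahead of it and the grasp point (between the pads) lies 3 mm ahead of it; y points along the fingers, x is the direction in which the jaws open and shut, and the axes are right-handed (so a half turn about y gives the same grasp; the last joint's range is limited). The gripper opens to 85 mm and grips with 20 to 120 N. Pads are 22 mm wide; open, the fingers measure 114 mm over their backs; the gripper's body (76 mm by 85 mm) begins 54 mm behind the grasp point. The pads swing forward as they close: fully open they stand 13 mm farther back than shut.
Start: joints at [1.163, 0.126, -0.04, 1.405, 0, 1.571], TCP at [208.202, 481.934, 229.795] pointing down, gripper open.
Joint ranges: [-2.72, 2.72], [-0.95, 1.95], [-1.27, 1.35], [-1.78, 2.02], [-1.46, 1.47], [-3.14, 3.14]. Speed limits (rad/s): [2.39, 2.39, 3.01, 3.14, 3.14, 3.14].

### API

Orientations are given as a unit quaternion [x, y, z, w].
In Python, from workcell import env gives the robot as it stands.
- The arm moves only by the tool send_rows, never from a script. Its argument "steps" is a list of rows, each an object with "translation": the shift along the tool's x, y, z in m, a list of three; "twist": the turn, a rotation vector about the tool's x, y, z in rad, a list of three; "jaw": the closure, from -1 (fully open) to 1 (shut), so that 0 is half open. A call has 1 to 12 rows; each row shifts and turns the commanded pose from where the row before left it, along the tool's axes as they then stand; what a row does not reach is not made up. A row lasts 1/10 s, in which the tool goes at most 50 mm and 8.59 degrees, less where a joint would pass 70% of its speed; a pose out of reach is approached as far as the arm can. A call with a gripper value outside its range is refused whole. The fingers move at their own pace and stop on an object; the grip force is fixed at half the most. Time passes only in rows, so rows that do not move let the fingers close. It gives the time, the measured TCP pose, the force and the opening at its end, in the units of the state.
- env.get_obs(): the state, without advancing time (a new reading comes with each control period).
- env.get_image(name): name is "scene" or "top" or "wrist"; returns the picture (480x640x3 uint8, red, green, blue); there is no depth.
- env.get_calibration(name): a dict with "camera_matrix" (3x3 intrinsics, pixels), "k1" (the pictures are not rectified: a ray, as slopes to the right and down, at radius r is drawn at 1 + k1 r^2 times it, then the intrinsics apply), "R" (3x3) and "t" (3): a world point X has camera coordinates R X + t. Camera axes: x right, y down, z forward; pixel columns grow to the right and rows downward; lengths in mm; the calibration is good to about 2 mm. A picture is of the moment at which its call begins: read the wrist's pose just before it. get_calibration takes no time and is no camera call; for the wrist camera it gives the pose at the moment of the call.
- env.job_done(): hands the job in, once; it reports no verdict.
The state is a dict: "clock": time; "joint_positions": joint angles; "joint_vel": joint speeds; "tau": joint torques, N m; "tool_pos": TCP position; "orientation": TCP orientation; "contact_force": force on the tool from outside, world axes, zero at the start; "moment": the same for the moment, N m; "opening": finger opening in mm.
Only numpy, scipy, OpenCV 4.12 (cv2) and the standard library are available. Lean on these libraries where they do the work, as an engineer would, in place of code of your own. Each camera call takes 0.05 s, during which the arm holds its last target. There are 200 camera calls.

## Working session

There is one attempt and no reset: what is moved stays moved. The work goes in short steps, Python scripts to look and compute and a tool call to move; the robot and the scene stay as the last step left them, time stands still between calls to the robot, and variables do not carry over. Pictures are saved under pics/ and viewed, about 8 in all and at most 12, crops included, and the job is handed in when it is done.

Besides the shell and the picture viewer there is one more tool, called after "Call:" in YAML: its name, and indented under it one key for each argument. send_rows: Moves the arm, as the interface text tells. Its arguments: {"type":"object","properties":{"steps":{"type":"array","items":{"type":"object","properties":{"translation":{"type":"array","items":{"type":"number"}},"twist":{"type":"array","items":{"type":"number"}},"jaw":{"type":"number"}}}}},"required":["steps"]}

```bash
ls; mkdir -p pics; cat > h.py <<'E'
import numpy as np, cv2
from workcell import env
def ray(c,px):
    K=np.array(c["camera_matrix"]);R=np.array(c["R"]);t=np.array(c["t"])
    d=cv2.undistortPoints(np.array([[px]],float),K,np.array([c["k1"],0,0,0.]))[0,0] 
    # model: x_d = x(1+k1 r^2)
    v=R.T@np.array([d[0],d[1],1]); return -R.T@t, v
def onplane(c,px,z):
    o,v=ray(c,px); return o+v*(z-o[2])/v[2]
def proj(c,X):
    K=np.array(c["camera_matrix"]);R=np.array(c["R"]);t=np.array(c["t"])
    p=R@np.array(X,float)+t; a=p[:2]/p[2]; a=a*(1+c["k1"]*(a@a)); return K[:2,:2]@a+K[:2,2]
E
python3 - <<'E'
from h import *
for n in ("scene","top"):
    im=env.get_image(n); cv2.imwrite(f"pics/{n}0.png",im[:,:,::-1]); c=env.get_calibration(n); print(n,c)
print(env.get_obs())
E
```

```text
pics
scene {'camera_matrix': array([[438.93855557,   0.        , 320.96758991],
       [  0.        , 438.93855557, 236.62872126],
       [  0.        ,   0.        ,   1.        ]]), 'k1': 0.004776553747823679, 'R': array([[ 0.13600223,  0.99050317, -0.02017077],
       [ 0.72836173, -0.11376828, -0.67568186],
       [-0.67155982,  0.07720263, -0.73691734]]), 't': array([ -41.51229367, -338.84588866, 1512.10860155])}
top {'camera_matrix': array([[593.35884136,   0.        , 326.08853088],
       [  0.        , 593.35884136, 245.35793279],
       [  0.        ,   0.        ,   1.        ]]), 'k1': -0.1037655419893991, 'R': array([[-0.00111428, -0.99995199, -0.0097354 ],
       [-0.98375221,  0.00284391, -0.17950907],
       [ 0.17952814,  0.0093772 , -0.98370815]]), 't': array([  -7.39136685,  561.48933105, 1258.72478519])}
{'clock': 0.1, 'joint_positions': array([ 1.16302429e+00,  1.26324455e-01, -4.04934708e-02,  1.40540346e+00,
        1.80907650e-05,  1.57079554e+00]), 'joint_vel': array([ 1.07348300e-04, -2.00432301e-03,  1.09160819e-03, -2.23004057e-05,
       -8.13080356e-04,  6.59203391e-05]), 'tau': array([ 1.06778509e-04, -4.36903167e+01,  3.53607488e+01,  1.36592856e-02,
        1.10191311e-04, -5.56208988e-06]), 'tool_pos': array([208.04644356, 481.61933538, 229.11003775]), 'orientation': array([ 0.59115287,  0.38798098, -0.38883005, -0.59061006]), 'contact_force': array([ 0.18084318, -0.18034912,  0.87906483]), 'moment': array([0.02198195, 0.04893507, 0.00300737]), 'opening': 85.46667302502122}
```

View pics/top0.png

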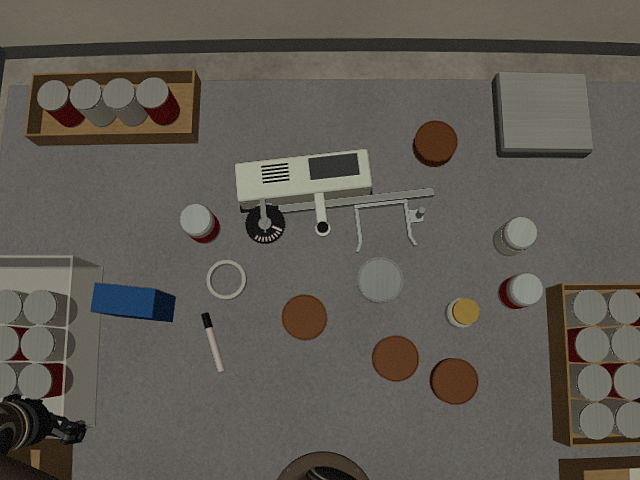

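View pics/scene0.png

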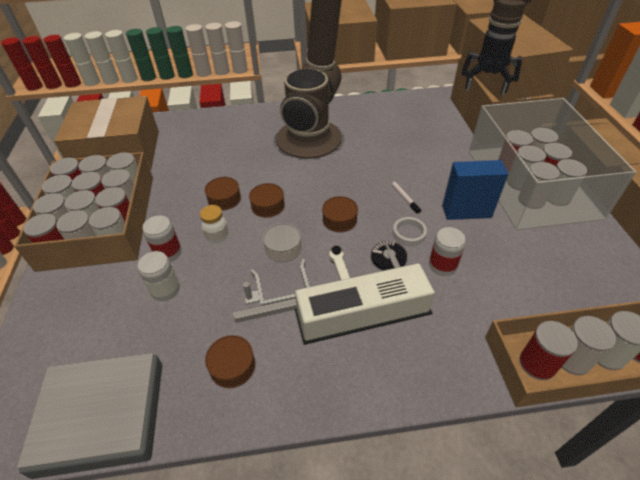

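Candidates for the tin, in top view: the grey flat disc at (380,280). The brown look-alikes are at (304,317), (395,358), (454,381) and (435,143). The tape ring is at (226,279). I choose the grey one at (380,280), and will check it in a close crop that also shows the coder's features.

```bash
python3 - <<'E'
from h import *
im=cv2.imread("pics/top0.png")
cv2.imwrite("pics/crop1.png",cv2.resize(im[135:315,200:450],None,fx=3.2,fy=3.2,interpolation=cv2.INTER_CUBIC))
c=env.get_calibration("top")
for n,p,z in [("tin",(380,279.5),45),("cap",(323,227.5),96),("post",(421,213),62),("wheel",(265,224),70),("can",(199,220),110),("tape",(226,279),24),("jar",(465,311),90),("canb",(519,234),110),("canc",(526,289),110),("brown1",(304,316),45),("brown2",(395,357),45)]:
    print(n,onplane(c,p,z).round(1))
E
```

```text
tin [ 486.  -126.7   45. ]
cap [592.1  -2.4  96. ]
post [ 631.6 -218.7   62. ]
wheel [606.  125.2  70. ]
can [606.5 262.5 110. ]
tape [490.4 216.1  24. ]
jar [ 412.9 -301.5   90. ]
canb [ 574.1 -420.   110. ]
canc [ 456.4 -428.2  110. ]
brown1 [406.6  39.7  45. ]
brown2 [ 317.9 -156.5   45. ]
```

View pics/crop1.png

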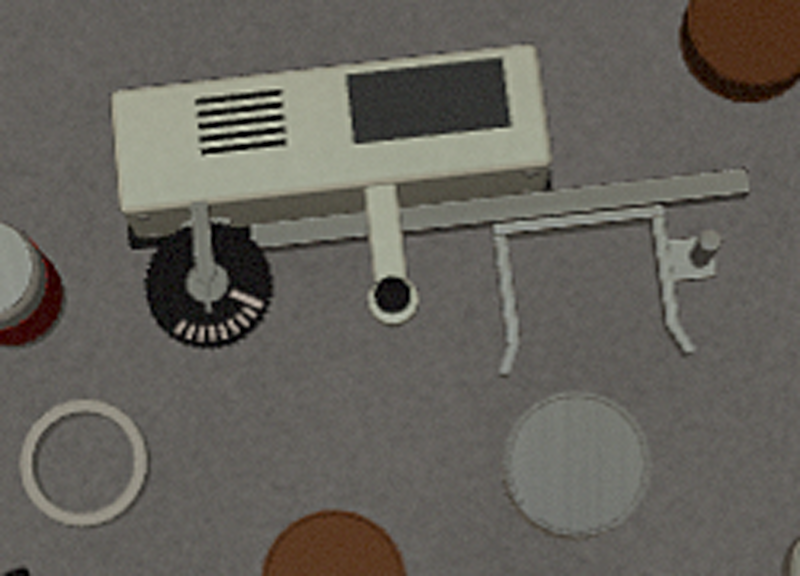

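The crop confirms the tin: the grey disc at crop (577,465) has no brown colour. The cap is at (392,296), the wheel centre at (209,286), and the post top at (709,239). The long ridge lies to the right of the pointer at about (245,298). Next I fit the coder's pose and the ridge angles.

```bash
cat >> h.py <<'E'
def w2c(P,p): # world->coder xy
    x,y,a=P; c,s=np.cos(a),np.sin(a); d=np.array(p[:2])-[x,y]; return np.array([c*d[0]+s*d[1],-s*d[0]+c*d[1]])
def c2w(P,p):
    x,y,a=P; c,s=np.cos(a),np.sin(a); return np.array([x+c*p[0]-s*p[1],y+s*p[0]+c*p[1]])
E
python3 - <<'E'
from h import *
from scipy.optimize import least_squares
from scipy.spatial.transform import Rotation as Ro
c=env.get_calibration("top")
f=[((392,296),(-125,-30,96)),((112,93),(45,150,85)),((535,45),(45,-150,85)),((550,165),(-45,-150,85)),((122,211),(-45,150,85)),((209,285.5),(-97,95,70)),((748,170),(-46,-295,21)),((749,193),(-64,-295,21))]
w=[(onplane(c,(200+(u+.5)/3.2-.5,135+(v+.5)/3.2-.5),X[2]),X) for (u,v),X in f]
fun=lambda P:np.concatenate([w2c(P,p)-X[:2] for p,X in w])
P=least_squares(fun,[690,30,-0.1],loss='soft_l1',f_scale=2).x; print(P,fun(P).reshape(-1,2).round(1))
np.save("P.npy",P)
g=lambda u,v,z:w2c(P,onplane(c,(200+u/3.2-.35,135+v/3.2-.35),z)).round(1)
print("post",g(709,239,62),"tin",g(577,465,45),"walls",g(497,233,26),g(660,214,26))
for n,q in [("wf",(-141,95)),("axis",(-97,95)),("stampspot",(-125,-30)),("pocket0",(-125,-180)),("post0",(-105,-265)),("post1",(-105,-115))]: print(n,c2w(P,q).round(1))
print(Ro.from_quat(env.get_obs()["orientation"]).as_matrix().round(3))
# wheel unwrap in coder frame
im=cv2.imread("pics/top0.png",0); N=721
th=np.linspace(-1.9,1.9,N)
prof=[]
for r in (34,37,39):
    row=[]
    for t in th:
        q=c2w(P,(-97-r*np.cos(t),95-r*np.sin(t)))  # +t => toward -y
        u,v=proj(c,[*q,71]); row.append(cv2.getRectSubPix(im,(1,1),(float(u),float(v)))[0,0])
    prof.append(row)
p=np.mean(prof,0); 
from scipy.signal import find_peaks
k,_=find_peaks(cv2.GaussianBlur(p.reshape(1,-1),(0,0),5)[0],prominence=5); print([(round(th[i],2),round(p[i])) for i in k])
r=[];
for t in th[k]:
    q=c2w(P,(-97-24*np.cos(t),95-24*np.sin(t))); u,v=proj(c,[*q,71]); r.append(int(cv2.getRectSubPix(im,(1,1),(float(u),float(v)))[0,0]))
print(r)
E
```

```text
[7.13615436e+02 4.29187602e+01 1.13355137e-01] [[ 0.1  0.5]
 [-1.9 -3.2]
 [-2.1  1.7]
 [ 1.   2.6]
 [ 3.1 -3. ]
 [-0.4 -1. ]
 [-0.2 -0.3]
 [ 0.7  1.5]]
post [-102.9 -252.4] tin [-246.3 -142.6] walls [ -73.  -109.5] [ -72.6 -226.8]
wf [562.8 121.4]
axis [606.5 126.3]
stampspot [592.8  -1. ]
pocket0 [ 609.8 -150.1]
post0 [ 639.3 -232.3]
post1 [622.3 -83.2]
[[ 0.397 -0.001 -0.918]
 [ 0.918 -0.001  0.397]
 [-0.001 -1.     0.   ]]
[(np.float64(-0.67), 129), (np.float64(-0.44), 133), (np.float64(-0.22), 120), (np.float64(-0.01), 119), (np.float64(0.22), 134), (np.float64(0.45), 117), (np.float64(0.67), 137), (np.float64(0.88), 141), (np.float64(1.09), 160), (np.float64(1.39), 25)]
[22, 17, 18, 15, 20, 7, 24, 11, 154, 13]
```

Ridge 6 is at the pointer and the long one is at about 1.07 rad. So the wheel needs three clicks down, about 27.6 mm of rim towards +y. The shuttle is about 12 mm in. I turn the tool to the coder's axes and head for the front of the wheel.

Call:
send_rows:
  steps:
    - {"translation": [0,0,0],"twist": [0,-0.13,0],"jaw": 1}
    - {"translation": [0,0,0],"twist": [0,-0.13,0],"jaw": 1}
    - {"translation": [0,0,0],"twist": [0,-0.13,0],"jaw": 1}
    - {"translation": [0,0,0],"twist": [0,-0.131,0],"jaw": 1}
    - {"translation": [-0.033,0,-0.024],"twist": [0,0,0],"jaw": 1}
    - {"translation": [-0.033,0,-0.024],"twist": [0,0,0],"jaw": 1}
    - {"translation": [-0.033,0,-0.024],"twist": [0,0,0],"jaw": 1}
    - {"translation": [-0.033,0,-0.024],"twist": [0,0,0],"jaw": 1}
    - {"translation": [-0.033,0,-0.024],"twist": [0,0,0],"jaw": 1}
    - {"translation": [-0.033,0,-0.024],"twist": [0,0,0],"jaw": 1}
    - {"translation": [-0.033,0,-0.024],"twist": [0,0,0],"jaw": 1}
    - {"translation": [-0.033,0,-0.024],"twist": [0,0,0],"jaw": 1}

```text
clock: 1.3
tool_pos: [429.5, 239.8, 229.5]
orientation: [-0.471, -0.527, 0.528, 0.471]
contact_force: [-0.6, 0.7, -0.4]
opening: -0.1
```

```bash
cat > s.py <<'E'
from h import *
from scipy.spatial.transform import Rotation as Ro
o=env.get_obs(); P=np.load("P.npy"); R=Ro.from_quat(o["orientation"]).as_matrix()
print("t",round(o["clock"],2),"coder xyz",w2c(P,o["tool_pos"]).round(1),o["tool_pos"][2].round(1),"yaw err",round(np.arctan2(R[1,0],R[0,0])-np.pi/2-P[2],3),"down",R[2].round(3),"q",o["joint_positions"].round(2),"F",o["contact_force"].round(1),"op",round(o["opening"],1))
E
python3 s.py
```

```text
t 1.3 coder xyz [-260.   227.8] 229.5 yaw err -0.0 down [-0. -1.  0.] q [ 0.51  0.06 -0.11  1.4   0.    0.4 ] F [-0.6  0.7 -0.4] op -0.1
```

Call:
send_rows:
  steps:
    - {"translation": [-0.0355,0.02,-0.0225],"twist": [0,0,0],"jaw": 1}
    - {"translation": [-0.0355,0.02,-0.0225],"twist": [0,0,0],"jaw": 1}
    - {"translation": [-0.0355,0.02,-0.0225],"twist": [0,0,0],"jaw": 1}
    - {"translation": [-0.0355,0.02,-0.0225],"twist": [0,0,0],"jaw": 1}
    - {"translation": [0,0.037,0],"twist": [0,0,0],"jaw": 1}
    - {"translation": [0,0.037,0],"twist": [0,0,0],"jaw": 1}
    - {"translation": [0,0,-0.01],"twist": [0,0,0],"jaw": 1}
    - {"translation": [0,0,0],"twist": [0,0,0],"jaw": 1}
    - {"translation": [0,0,0],"twist": [0,0,0],"jaw": 1}

```text
clock: 2.2
tool_pos: [545.9, 112.1, 78.0]
orientation: [0.471, 0.528, -0.527, -0.47]
contact_force: [0.6, -0.1, 0.3]
opening: -0.0
```

```bash
python3 s.py; python3 - <<'E'
from h import *
cv2.imwrite("pics/w1.png",env.get_image("wrist")[:,:,::-1])
E
```

```text
t 2.2 coder xyz [-158.8   87.7] 78.0 yaw err 0.0 down [ 0.    -1.    -0.003] q [ 0.2   0.23 -0.26  1.09 -0.    0.09] F [ 0.6 -0.1  0.3] op -0.0
```

View pics/w1.png

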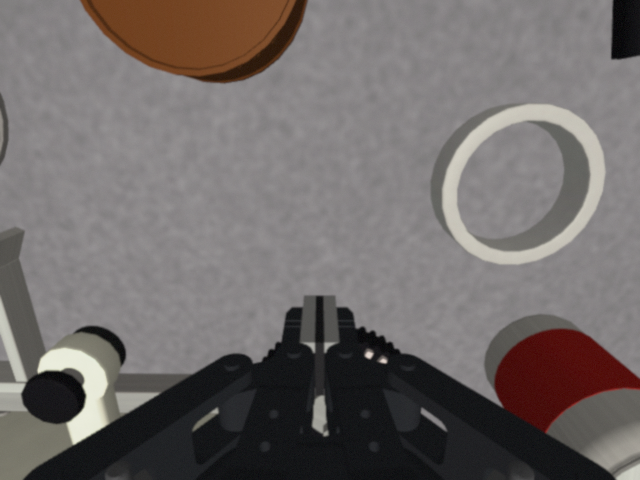

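The wrist view shows the wheel's rim and ridges just behind the closed fingertips at about (320,350), with nothing in the way. Now I press in.

Call:
send_rows:
  steps:
    - {"translation": [0,0,-0.003],"twist": [0,0,0],"jaw": 1}
    - {"translation": [0,0,-0.003],"twist": [0,0,0],"jaw": 1}
    - {"translation": [0,0,-0.003],"twist": [0,0,0],"jaw": 1}
    - {"translation": [0,0,0],"twist": [0,0,0],"jaw": 1}

```text
clock: 2.65
tool_pos: [553.7, 112.7, 76.1]
orientation: [0.471, 0.528, -0.527, -0.471]
contact_force: [-0.2, -0.0, -0.4]
opening: 0.4
```

```bash
python3 s.py
```

```text
t 2.65 coder xyz [-151.    87.4] 76.1 yaw err -0.0 down [ 0.    -1.    -0.001] q [ 0.2   0.24 -0.24  1.09 -0.    0.09] F [-0.2 -0.  -0.4] op 0.4
```

Call:
send_rows:
  steps:
    - {"translation": [0,0,-0.002],"twist": [0,0,0],"jaw": 1}
    - {"translation": [0,0,-0.002],"twist": [0,0,0],"jaw": 1}
    - {"translation": [0,0,-0.002],"twist": [0,0,0],"jaw": 1}
    - {"translation": [0,0,0],"twist": [0,0,0],"jaw": 1}

```text
clock: 3.05
tool_pos: [559.3, 113.2, 75.7]
orientation: [-0.471, -0.527, 0.527, 0.471]
contact_force: [1.1, -0.1, 0.4]
opening: 0.2
```

```bash
python3 s.py
```

```text
t 3.05 coder xyz [-145.3   87.3] 75.7 yaw err -0.0 down [-0. -1. -0.] q [ 0.2   0.25 -0.22  1.09 -0.    0.09] F [ 1.1 -0.1  0.4] op 0.2
```

Call:
send_rows:
  steps:
    - {"translation": [0,0,-0.002],"twist": [0,0,0],"jaw": 1}
    - {"translation": [0,0,-0.002],"twist": [0,0,0],"jaw": 1}
    - {"translation": [0,0,0],"twist": [0,0,0],"jaw": 1}

```text
clock: 3.35
tool_pos: [563.4, 113.7, 75.8]
orientation: [0.471, 0.528, -0.527, -0.471]
contact_force: [-0.3, 0.1, 1.4]
opening: 0.3
```

```bash
python3 s.py; python3 - <<'E'
from h import *
im=env.get_image("scene"); c=env.get_calibration("scene"); P=np.load("P.npy")
u,v=proj(c,[*c2w(P,(-130,95)),65]).astype(int); print(u,v)
cv2.imwrite("pics/s1.png",cv2.resize(im[v-45:v+45,u-60:u+60,::-1],None,fx=6,fy=6,interpolation=cv2.INTER_CUBIC))
E
```

```text
t 3.35 coder xyz [-141.3   87.3] 75.8 yaw err -0.0 down [ 0. -1. -0.] q [ 0.2   0.26 -0.22  1.09 -0.    0.09] F [-0.3  0.1  1.4] op 0.3
384 245
```

View pics/s1.png

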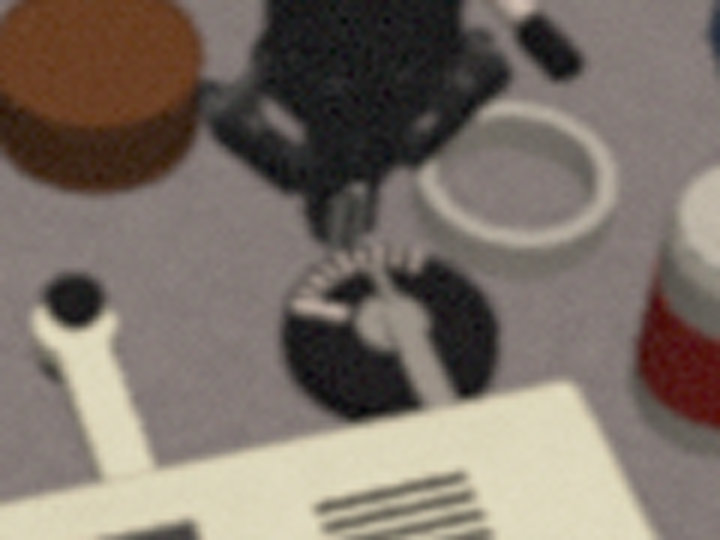

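The scene crop shows the fingertips at (340,235), just short of the front rim. I continue inward.

Call:
send_rows:
  steps:
    - {"translation": [0,0,-0.002],"twist": [0,0,0],"jaw": 1}
    - {"translation": [0,0,-0.002],"twist": [0,0,0],"jaw": 1}
    - {"translation": [0,0,0],"twist": [0,0,0],"jaw": 1}

```text
clock: 3.7
tool_pos: [567.4, 114.2, 75.8]
orientation: [0.471, 0.528, -0.527, -0.471]
contact_force: [0.4, 0.9, 0.4]
opening: -0.1
```

```bash
python3 s.py
```

```text
t 3.7 coder xyz [-137.3   87.3] 75.8 yaw err -0.0 down [ 0. -1. -0.] q [ 0.2   0.27 -0.21  1.1  -0.    0.09] F [0.4 0.9 0.4] op -0.1
```

```bash
python3 - <<'E'
from h import *
P=np.load("P.npy"); c=env.get_calibration("scene")
f=lambda X:((proj(c,X)-[324,200])*6).round(0)
print("tip then",f([563.4,113.7,54]),"tcp",f([563.4,113.7,76]))
for n,q in [("front rim top",(-141,95,70)),("axis top",(-97,95,70)),("left rim",(-97,139,70)),("right rim",(-97,51,70)),("back",(-53,95,70)),("cap",(-125,-30,96)),("house corner FL",(-45,150,85))]: print(n,f([*c2w(P,q[:2]),q[2]]))
im=env.get_image("scene")
u,v=384,245
cv2.imwrite("pics/s2.png",cv2.resize(im[v-45:v+45,u-60:u+60,::-1],None,fx=6,fy=6,interpolation=cv2.INTER_CUBIC))
E
```

```text
tip then [332. 273.] tcp [336. 237.]
front rim top [353. 244.]
axis top [390. 322.]
left rim [492. 300.]
right rim [286. 344.]
back [429. 404.]
cap [ 73. 291.]
house corner FL [574. 367.]
```

View pics/s2.png

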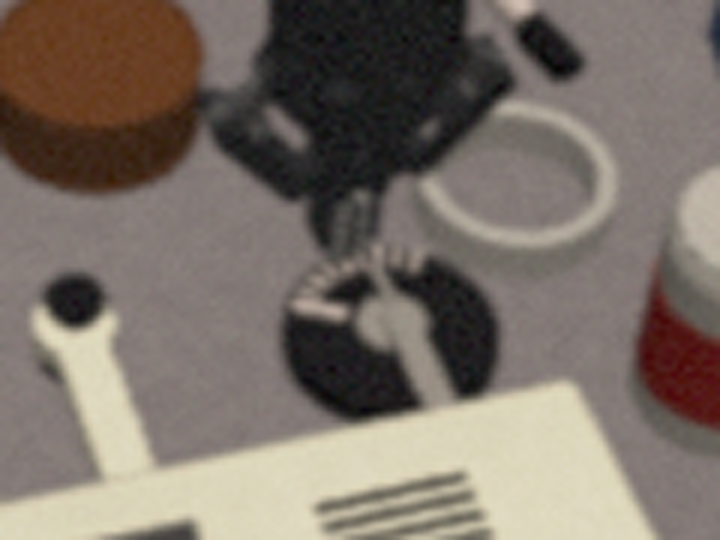

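```bash
python3 - <<'E'
from h import *
P=np.load("P.npy"); c=env.get_calibration("wrist"); o=env.get_obs()
print("cam",(-np.array(c["R"]).T@c["t"]).round(1))
x,y=w2c(P,o["tool_pos"])
for dz in (54,63,70,76):
    print(dz,[proj(c,[*c2w(P,(x+d,y)),dz]).round(0) for d in (-11,0,11)])
for q in [(-141,95,70),(-97,95,70),(-97-43*.96,95+43*.28,70)]: print(q,proj(c,[*c2w(P,q[:2]),q[2]]).round(0))
im=env.get_image("wrist")
cv2.imwrite("pics/w2.png",cv2.resize(im[260:480,190:450,::-1],None,fx=2.5,fy=2.5))
E
```

```text
cam [484.  105.1 219.5]
54 [array([318., 270.]), array([318., 290.]), array([318., 310.])]
63 [array([318., 278.]), array([318., 299.]), array([318., 319.])]
70 [array([318., 285.]), array([318., 306.]), array([318., 327.])]
76 [array([318., 291.]), array([318., 313.]), array([318., 335.])]
(-141, 95, 70) [335. 299.]
(-97, 95, 70) [334. 379.]
(-138.28, 107.04, 70) [361. 305.]
```

View pics/w2.png

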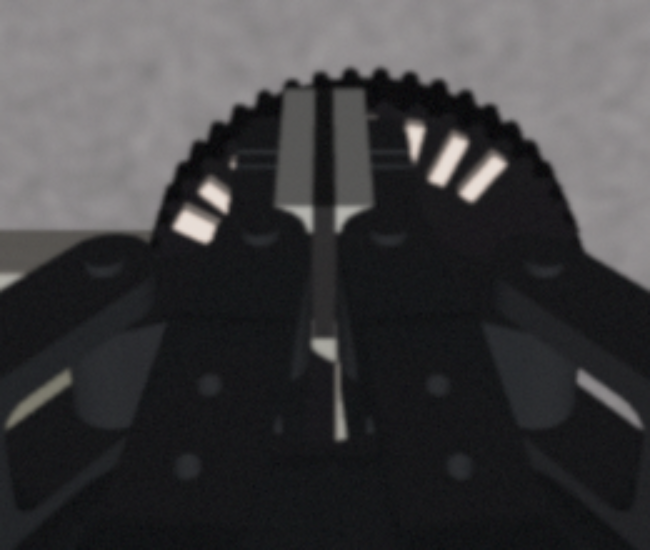

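```bash
python3 - <<'E'
from h import *
P=np.load("P.npy"); cw=env.get_calibration("wrist"); cs=env.get_calibration("scene")
def tri(a,b):
    o1,v1=ray(cw,a); o2,v2=ray(cs,b); v1/=np.linalg.norm(v1); v2/=np.linalg.norm(v2)
    s=np.linalg.lstsq(np.c_[v1,-v2],o2-o1,rcond=None)[0]; p,q=o1+v1*s[0],o2+v2*s[1]
    return w2c(P,(p+q)[:2]/2).round(1),((p+q)[2]/2).round(1),np.linalg.norm(p-q).round(1)
print(tri((320,295),(381.3,242.5)))
# wheel front in wrist at z=70
for r in (287,290): print(w2c(P,onplane(cw,(333,r),70)).round(1))
print(w2c(P,onplane(cs,(324+352/6,200+246/6),70)).round(1))
for z in (54,70,76): print(z,[w2c(P,onplane(cw,(320,r),z)).round(1) for r in(295,342)])
E
```

```text
(array([-140.3,   89.7]), np.float64(65.1), np.float64(2.9))
[-147.4   94.1]
[-145.9   94.1]
[-139.9   94.2]
54 [array([-135. ,   88.3]), array([-107.5,   88.3])]
70 [array([-143.4,   88.3]), array([-118.5,   88.3])]
76 [array([-146.5,   88.2]), array([-122.7,   88.3])]
```

The wrist crop shows the rim passing in front of the fingertips, and the scene view agrees. So the tips are above the wheel, which explains the lack of force. I back off, go 14 mm lower and press again.

Call:
send_rows:
  steps:
    - {"translation": [0,0,0.024],"twist": [0,0,0],"jaw": 1}
    - {"translation": [0,0.014,0],"twist": [0,0,0],"jaw": 1}
    - {"translation": [0,0,0],"twist": [0,0,0],"jaw": 1}
    - {"translation": [0,0,-0.003],"twist": [0,0,0],"jaw": 1}
    - {"translation": [0,0,-0.003],"twist": [0,0,0],"jaw": 1}
    - {"translation": [0,0,-0.002],"twist": [0,0,0],"jaw": 1}
    - {"translation": [0,0,0],"twist": [0,0,0],"jaw": 1}

```text
clock: 4.5
tool_pos: [552.0, 112.4, 62.0]
orientation: [0.471, 0.528, -0.527, -0.471]
contact_force: [-0.1, 0.8, -0.9]
opening: -0.1
```

```bash
python3 s.py
```

```text
t 4.5 coder xyz [-152.8   87.3] 62.0 yaw err -0.0 down [ 0.    -1.    -0.001] q [ 0.2   0.25 -0.26  1.06 -0.    0.09] F [-0.1  0.8 -0.9] op -0.1
```

Call:
send_rows:
  steps:
    - {"translation": [0,0,-0.002],"twist": [0,0,0],"jaw": 1}
    - {"translation": [0,0,-0.002],"twist": [0,0,0],"jaw": 1}
    - {"translation": [0,0,0],"twist": [0,0,0],"jaw": 1}

```text
clock: 4.8
tool_pos: [554.6, 112.7, 61.7]
orientation: [-0.471, -0.527, 0.528, 0.471]
contact_force: [-3.7, -0.9, 2.0]
opening: -0.2
```

Call:
send_rows:
  steps:
    - {"translation": [0,0,-0.002],"twist": [0,0,0],"jaw": 1}
    - {"translation": [0,0,0],"twist": [0,0,0],"jaw": 1}

```text
clock: 5.0
tool_pos: [556.6, 112.9, 61.7]
orientation: [-0.471, -0.527, 0.528, 0.471]
contact_force: [-5.3, -1.4, 2.4]
opening: 0.1
```

Call:
send_rows:
  steps:
    - {"translation": [0,0,-0.002],"twist": [0,0,0],"jaw": 1}
    - {"translation": [0,0,0],"twist": [0,0,0],"jaw": 1}

```text
clock: 5.2
tool_pos: [558.3, 113.1, 61.6]
orientation: [-0.471, -0.527, 0.528, 0.471]
contact_force: [-6.8, -1.0, 3.0]
opening: -0.3
```

```bash
python3 s.py
```

```text
t 5.2 coder xyz [-146.4   87.3] 61.6 yaw err -0.0 down [-0.    -1.     0.002] q [ 0.2   0.26 -0.25  1.06  0.    0.09] F [-6.8 -1.   3. ] op -0.3
```

Contact at 6.8 N. I stroke 19 mm (two clicks) towards +y, then release.

Call:
send_rows:
  steps:
    - {"translation": [0.004,0,0],"twist": [0,0,0],"jaw": 1}
    - {"translation": [0.004,0,0],"twist": [0,0,0],"jaw": 1}
    - {"translation": [0.004,0,0],"twist": [0,0,0],"jaw": 1}
    - {"translation": [0.004,0,0],"twist": [0,0,0],"jaw": 1}
    - {"translation": [0.003,0,0],"twist": [0,0,0],"jaw": 1}
    - {"translation": [0,0,0],"twist": [0,0,0],"jaw": 1}

```text
clock: 5.8
tool_pos: [555.9, 132.2, 61.4]
orientation: [-0.47, -0.527, 0.528, 0.471]
contact_force: [-4.8, -0.4, 2.1]
opening: -0.3
```

Call:
send_rows:
  steps:
    - {"translation": [0,0,0.01],"twist": [0,0,0],"jaw": 1}
    - {"translation": [0,0,0.03],"twist": [0,0,0],"jaw": 1}
    - {"translation": [0,0,0.04],"twist": [0,0,0],"jaw": 1}
    - {"translation": [0,0,0],"twist": [0,0,0],"jaw": 1}

```text
clock: 6.2
tool_pos: [472.8, 122.2, 61.1]
orientation: [-0.47, -0.527, 0.528, 0.471]
contact_force: [0.8, 0.5, -0.6]
opening: -0.2
```

```bash
cat > wh.py <<'E'
from h import *
from scipy.signal import find_peaks
import sys
P=np.load("P.npy"); c=env.get_calibration("scene"); im=env.get_image("scene"); cv2.imwrite(f"pics/scene_{sys.argv[1]}.png",im[:,:,::-1]); g=im.min(2)
th=np.linspace(-1.9,1.9,721); B=[]
for r in (24,27,34,36,38):
    B.append([float(cv2.getRectSubPix(g,(1,1),tuple(map(float,proj(c,[*c2w(P,(-97-r*np.cos(t),95-r*np.sin(t))),71]))))[0,0]) for t in th])
p=cv2.GaussianBlur(np.mean(B[2:],0).reshape(1,-1),(0,0),6)[0]; q=np.mean(B[:2],0)
k,_=find_peaks(p,prominence=5); print([(round(float(th[i]),2),round(float(p[i])),round(float(q[i]))) for i in k])
E
python3 wh.py a; python3 s.py
```

```text
[(-1.02, 121, 36), (-0.82, 113, 38), (-0.61, 110, 38), (-0.4, 107, 46), (-0.19, 114, 100), (0.02, 111, 68), (0.21, 116, 32), (0.62, 133, 146), (1.5, 32, 28)]
t 6.25 coder xyz [-227.4  106.2] 61.9 yaw err 0.0 down [-0.    -1.    -0.001] q [ 0.25  0.12 -0.42  1.03 -0.    0.14] F [0.6 0.8 0.5] op 0.1
```

The long ridge is now at 0.62, so ridge 4 is at the pointer. One more click needed.

Call:
send_rows:
  steps:
    - {"translation": [-0.016,0,-0.033],"twist": [0,0,0],"jaw": 1}
    - {"translation": [0,0,-0.033],"twist": [0,0,0],"jaw": 1}
    - {"translation": [0,0,0],"twist": [0,0,0],"jaw": 1}
    - {"translation": [0,0,-0.005],"twist": [0,0,0],"jaw": 1}
    - {"translation": [0,0,-0.004],"twist": [0,0,0],"jaw": 1}
    - {"translation": [0,0,-0.004],"twist": [0,0,0],"jaw": 1}
    - {"translation": [0,0,-0.003],"twist": [0,0,0],"jaw": 1}
    - {"translation": [0,0,0],"twist": [0,0,0],"jaw": 1}

```text
clock: 7.05
tool_pos: [559.0, 116.3, 61.5]
orientation: [-0.47, -0.527, 0.528, 0.472]
contact_force: [-6.8, -1.8, 3.5]
opening: -0.0
```

Call:
send_rows:
  steps:
    - {"translation": [0.003,0,0],"twist": [0,0,0],"jaw": 1}
    - {"translation": [0.003,0,0],"twist": [0,0,0],"jaw": 1}
    - {"translation": [0.0035,0,0],"twist": [0,0,0],"jaw": 1}
    - {"translation": [0,0,0],"twist": [0,0,0],"jaw": 1}
    - {"translation": [0,0,0.01],"twist": [0,0,0],"jaw": 1}
    - {"translation": [0,0,0.03],"twist": [0,0,0],"jaw": 1}
    - {"translation": [0,0,0.03],"twist": [0,0,0],"jaw": 1}
    - {"translation": [0,0,0.03],"twist": [0,0,0],"jaw": 1}
    - {"translation": [0,-0.03,0],"twist": [0,0,0],"jaw": 0}
    - {"translation": [0,0,0],"twist": [0,0,0],"jaw": 0}

```text
clock: 8.05
tool_pos: [460.9, 114.9, 94.8]
orientation: [0.472, 0.529, -0.526, -0.47]
contact_force: [0.6, 1.3, 1.5]
opening: 28.4
```

```bash
python3 wh.py b; python3 s.py
```

```text
[(-1.23, 113, 36), (-1.03, 121, 34), (-0.83, 116, 38), (-0.61, 110, 38), (-0.4, 108, 47), (-0.18, 114, 100), (0.01, 111, 70), (0.41, 139, 138)]
t 8.1 coder xyz [-242.4  100.1] 93.9 yaw err 0.0 down [ 0.001 -1.    -0.005] q [ 0.24  0.07 -0.41  1.09 -0.    0.13] F [0.6 0.7 0.9] op 35.8
```

Ridge 3 is at the pointer: the long ridge is at 0.41 and the carrier is released. Now I move behind the tin with the jaws part open as a cradle.

Call:
send_rows:
  steps:
    - {"translation": [-0.0405,0,0.0147],"twist": [0,0,0],"jaw": -0.27}
    - {"translation": [-0.0405,0,0.0147],"twist": [0,0,0],"jaw": -0.27}
    - {"translation": [-0.0405,0,0.0147],"twist": [0,0,0],"jaw": -0.27}
    - {"translation": [-0.0405,0,0.0147],"twist": [0,0,0],"jaw": -0.27}
    - {"translation": [-0.0405,0,0.0147],"twist": [0,0,0],"jaw": -0.27}
    - {"translation": [-0.0405,0,0.0147],"twist": [0,0,0],"jaw": -0.27}
    - {"translation": [0,0,0],"twist": [0,0,0],"jaw": -0.27}
    - {"translation": [0,0.03,0],"twist": [0,0,0],"jaw": -0.27}
    - {"translation": [0,0.034,0],"twist": [0,0,0],"jaw": -0.27}
    - {"translation": [0,0,0],"twist": [0,0,0],"jaw": -0.27}

```text
clock: 9.1
tool_pos: [397.5, -135.6, 24.2]
orientation: [-0.469, -0.527, 0.528, 0.473]
contact_force: [-0.6, 0.2, -0.3]
opening: 54.2
```

```bash
python3 s.py; python3 - <<'E'
from h import *
im=env.get_image("wrist")
cv2.imwrite("pics/w3.png",im[:,:,::-1])
c=env.get_calibration("top"); im=env.get_image("top"); cv2.imwrite("pics/top1.png",im[:,:,::-1])
E
```

```text
t 9.1 coder xyz [-334.3 -141.6] 24.2 yaw err -0.0 down [ 0.003 -1.     0.006] q [-0.33  0.02 -0.61  0.94  0.   -0.44] F [-0.6  0.2 -0.3] op 54.2
```

View pics/w3.png

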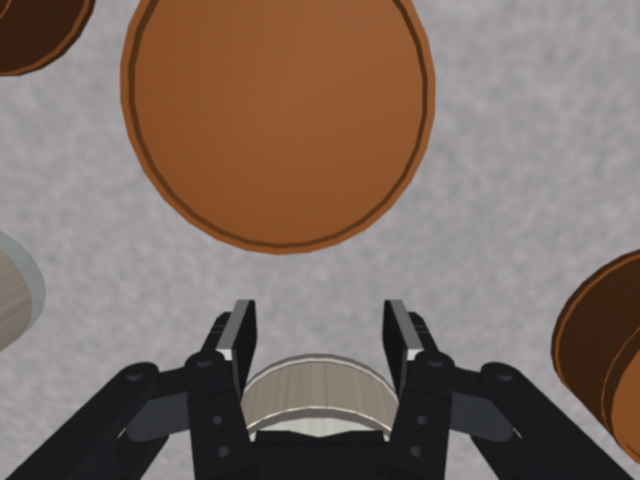

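The wrist view shows the grey tin centred between the pads at about (318,400), and the brown disc behind is clear. Now I push.

Call:
send_rows:
  steps:
    - {"translation": [0,-0.005,-0.011],"twist": [0,0,0],"jaw": -0.27}
    - {"translation": [0,0,-0.011],"twist": [0,0,0],"jaw": -0.27}
    - {"translation": [0,0,-0.011],"twist": [0,0,0],"jaw": -0.27}
    - {"translation": [-0.0038,0,-0.0102],"twist": [0,0,0],"jaw": -0.27}
    - {"translation": [-0.0038,0,-0.0102],"twist": [0,0,0],"jaw": -0.27}
    - {"translation": [-0.0038,0,-0.0102],"twist": [0,0,0],"jaw": -0.27}
    - {"translation": [-0.0038,0,-0.0102],"twist": [0,0,0],"jaw": -0.27}
    - {"translation": [-0.0038,0,-0.0102],"twist": [0,0,0],"jaw": -0.27}
    - {"translation": [-0.0038,0,-0.0102],"twist": [0,0,0],"jaw": -0.27}
    - {"translation": [0,0,0],"twist": [0,0,0],"jaw": -0.27}

```text
clock: 10.2
tool_pos: [498.2, -149.5, 32.7]
orientation: [0.471, 0.528, -0.527, -0.47]
contact_force: [-0.3, -0.6, 0.0]
opening: 54.2
```

```bash
python3 s.py; python3 - <<'E'
from h import *
P=np.load("P.npy"); c=env.get_calibration("top")
im=env.get_image("top"); cv2.imwrite("pics/top2.png",cv2.resize(im[160:330,320:480,::-1],None,fx=3.5,fy=3.5,interpolation=cv2.INTER_CUBIC))
g=lambda u,v:proj(c,u)
for n,q in [("pocket",(-125,-168,26)),("wallL",(-125,-115,26)),("wallR",(-125,-221,26)),("post",(-105,-253,62))]: print(n,((proj(c,[*c2w(P,q[:2]),q[2]])-[320,160])*3.5).round(0))
E
```

```text
t 10.2 coder xyz [-235.8 -166.8] 32.7 yaw err -0.0 down [-0.001 -1.    -0.001] q [-0.29  0.19 -0.4   0.97 -0.   -0.4 ] F [-0.3 -0.6  0. ] op 54.2
pocket [222. 234.]
wallL [141. 243.]
wallR [303. 224.]
post [356. 176.]
```

View pics/top2.png

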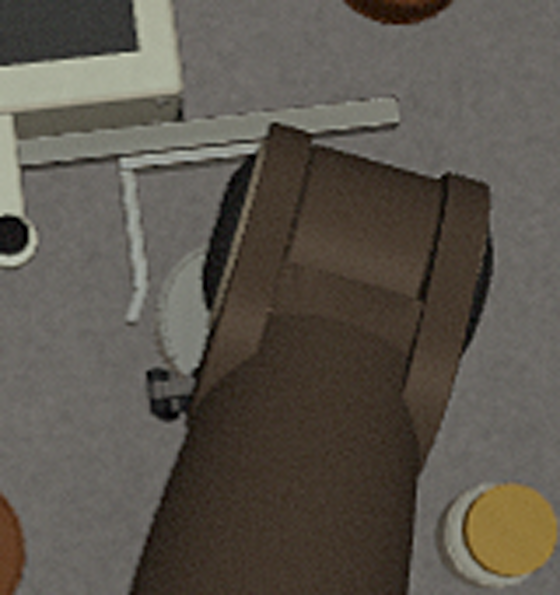

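The tin's left edge at (160,310) lies just inside the left wall line, so it is aligned with the pocket. I push on.

Call:
send_rows:
  steps:
    - {"translation": [0,0,-0.01],"twist": [0,0,0],"jaw": -0.27}
    - {"translation": [0,0,-0.01],"twist": [0,0,0],"jaw": -0.27}
    - {"translation": [-0.001,0,-0.01],"twist": [0,0,0],"jaw": -0.27}
    - {"translation": [0,0,-0.01],"twist": [0,0,0],"jaw": -0.27}
    - {"translation": [0,0,-0.01],"twist": [0,0,0],"jaw": -0.27}
    - {"translation": [0,0,-0.003],"twist": [0,0,0],"jaw": -0.27}
    - {"translation": [0,0,0],"twist": [0,0,0],"jaw": -0.27}

```text
clock: 10.95
tool_pos: [549.8, -143.7, 32.7]
orientation: [0.471, 0.528, -0.528, -0.471]
contact_force: [0.1, -0.1, 0.4]
opening: 54.1
```

Call:
send_rows:
  steps:
    - {"translation": [0,0,-0.003],"twist": [0,0,0],"jaw": -0.27}
    - {"translation": [0,0,0],"twist": [0,0,0],"jaw": -0.27}

```text
clock: 11.15
tool_pos: [552.1, -143.5, 32.8]
orientation: [0.471, 0.527, -0.527, -0.471]
contact_force: [-0.6, 0.2, -0.3]
opening: 54.3
```

Call:
send_rows:
  steps:
    - {"translation": [0,0,-0.003],"twist": [0,0,0],"jaw": -0.27}
    - {"translation": [0,0,0],"twist": [0,0,0],"jaw": -0.27}

```text
clock: 11.35
tool_pos: [555.1, -143.2, 32.8]
orientation: [0.471, 0.528, -0.527, -0.471]
contact_force: [-1.4, 0.3, -1.0]
opening: 54.6
```

```bash
python3 s.py
```

```text
t 11.35 coder xyz [-178.5 -167. ] 32.8 yaw err -0.0 down [ 0. -1. -0.] q [-0.25  0.29 -0.28  1.    0.   -0.37] F [-1.4  0.3 -1. ] op 54.6
```

Nominally home, with no wall contact yet. I advance in 2 mm steps until the force rises.

Call:
send_rows:
  steps:
    - {"translation": [0,0,-0.002],"twist": [0,0,0],"jaw": -0.27}
    - {"translation": [0,0,0],"twist": [0,0,0],"jaw": -0.27}

```text
clock: 11.55
tool_pos: [557.0, -143.0, 32.8]
orientation: [-0.471, -0.527, 0.528, 0.471]
contact_force: [-0.6, -0.9, -0.1]
opening: 54.4
```

Call:
send_rows:
  steps:
    - {"translation": [0,0,-0.002],"twist": [0,0,0],"jaw": -0.27}
    - {"translation": [0,0,0],"twist": [0,0,0],"jaw": -0.27}

```text
clock: 11.75
tool_pos: [557.6, -142.9, 32.5]
orientation: [-0.47, -0.527, 0.528, 0.472]
contact_force: [-6.2, -0.8, 2.7]
opening: 54.3
```

```bash
python3 s.py;  python3 - <<'E'
from h import *
im=env.get_image("scene"); c=env.get_calibration("scene"); P=np.load("P.npy")
u,v=proj(c,[*c2w(P,(-125,-180)),30]).astype(int)
cv2.imwrite("pics/s3.png",cv2.resize(im[v-45:v+45,u-60:u+60,::-1],None,fx=6,fy=6,interpolation=cv2.INTER_CUBIC))
f=lambda q:((proj(c,[*c2w(P,q[:2]),q[2]])-[u-60,v-45])*6).round(0)
for q in [(-75,-168,45),(-125,-118,45),(-125,-218,45),(-125,-168,45),(-75,-168,26)]: print(q,f(q))
E
```

```text
t 11.75 coder xyz [-176. -167.] 32.5 yaw err -0.0 down [-0.    -1.     0.003] q [-0.25  0.29 -0.27  1.01 -0.   -0.36] F [-6.2 -0.8  2.7] op 54.3
(-75, -168, 45) [414. 343.]
(-125, -118, 45) [511. 219.]
(-125, -218, 45) [267. 271.]
(-125, -168, 45) [390. 245.]
(-75, -168, 26) [418. 371.]
```

View pics/s3.png

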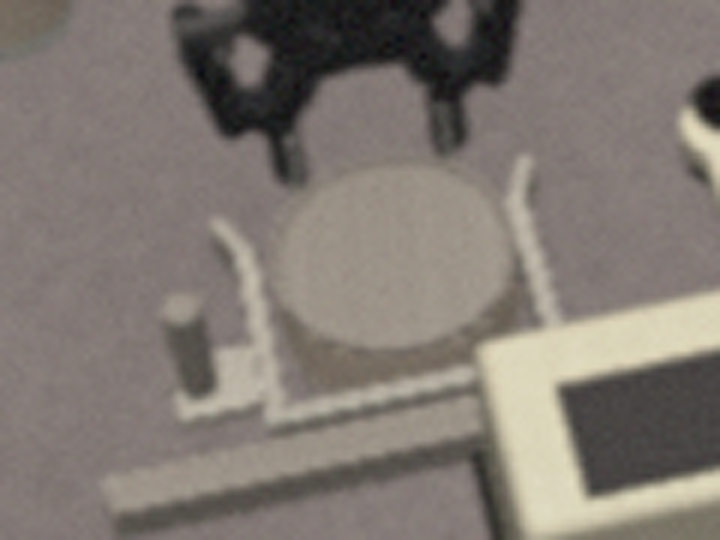

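6 N against the back wall, and the scene view shows the tin (393,255) seated between the walls. Step 2 is done. Now I go to the post at (185,300).

Call:
send_rows:
  steps:
    - {"translation": [0,0,0.025],"twist": [0,0,0],"jaw": -0.27}
    - {"translation": [0,-0.04,0],"twist": [0,0,0],"jaw": 0.33}
    - {"translation": [0,-0.035,0],"twist": [0,0,0],"jaw": 0.33}
    - {"translation": [-0.0287,0,-0.0323],"twist": [0,0,0],"jaw": 0.33}
    - {"translation": [-0.0287,0,-0.0323],"twist": [0,0,0],"jaw": 0.33}
    - {"translation": [-0.0287,0,-0.0323],"twist": [0,0,0],"jaw": 0.33}
    - {"translation": [0,0,0],"twist": [0,0,0],"jaw": 0.33}
    - {"translation": [0,0,0],"twist": [0,0,0],"jaw": 0.33}

```text
clock: 12.6
tool_pos: [640.5, -220.5, 106.7]
orientation: [-0.471, -0.527, 0.527, 0.471]
contact_force: [-0.6, -0.3, -0.4]
opening: 28.5
```

```bash
python3 s.py;  python3 - <<'E'
from h import *
P=np.load("P.npy"); cs=env.get_calibration("scene")
# post top centre in s3 crop (185,300)->scene px
u,v=proj(cs,[*c2w(P,(-125,-180)),30]).astype(int)
print("post from scene",w2c(P,onplane(cs,(u-60+(185+.5)/6-.5,v-45+(302+.5)/6-.5),62)).round(1))
cv2.imwrite("pics/w4.png",env.get_image("wrist")[:,:,::-1])
c=env.get_calibration("wrist");print("post in wrist", [proj(c,[*c2w(P,(-104,-253)),z]).round(0) for z in (62,20)])
E
```

```text
t 12.6 coder xyz [-102.4 -253.5] 106.7 yaw err -0.001 down [ 0.001 -1.     0.001] q [-0.33  0.44  0.1   1.24  0.   -0.44] F [-0.6 -0.3 -0.4] op 28.5
post from scene [-106.4 -251.9]
post in wrist [array([318., 270.]), array([318., 244.])]
```

View pics/w4.png

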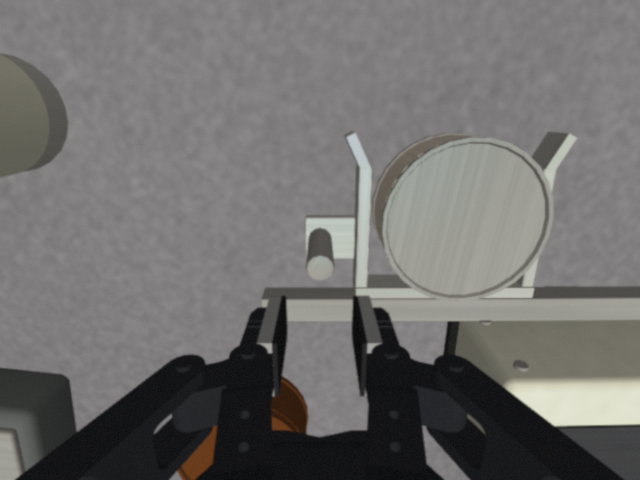

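The wrist view shows the post top at (320,267), centred between the pads at 282 and 357, with the tin clear on the right. I descend and pinch.

Call:
send_rows:
  steps:
    - {"translation": [0,0.025,0.002],"twist": [0,0,0],"jaw": 0.33}
    - {"translation": [0,0.02,0],"twist": [0,0,0],"jaw": 0.33}
    - {"translation": [0,0.014,0],"twist": [0,0,0],"jaw": 0.33}
    - {"translation": [0,0,0],"twist": [0,0,0],"jaw": 0.33}

```text
clock: 13.05
tool_pos: [636.3, -219.3, 47.2]
orientation: [-0.47, -0.527, 0.528, 0.472]
contact_force: [0.1, -0.2, 0.0]
opening: 28.8
```

Call:
send_rows:
  steps:
    - {"translation": [0,0,0],"twist": [0,0,0],"jaw": 1}
    - {"translation": [0,0,0],"twist": [0,0,0],"jaw": 1}
    - {"translation": [0,0,0],"twist": [0,0,0],"jaw": 1}
    - {"translation": [0,0,0],"twist": [0,0,0],"jaw": 1}

```text
clock: 13.45
tool_pos: [638.0, -220.2, 49.7]
orientation: [0.471, 0.528, -0.527, -0.471]
contact_force: [-5.4, 1.7, 4.3]
opening: 12.8
```

```bash
python3 s.py
```

```text
t 13.45 coder xyz [-104.9 -252.9] 49.7 yaw err -0.0 down [ 0. -1. -0.] q [-0.33  0.46  0.    1.12  0.   -0.45] F [-5.4  1.7  4.3] op 12.8
```

Call:
send_rows:
  steps:
    - {"translation": [0,0,0],"twist": [0,0,0],"jaw": 1}
    - {"translation": [0,0,0],"twist": [0,0,0],"jaw": 1}

```text
clock: 13.65
tool_pos: [638.0, -220.2, 49.7]
orientation: [0.471, 0.528, -0.527, -0.471]
contact_force: [-4.5, 2.3, 4.7]
opening: 12.4
```

```bash
python3 s.py; python3 - <<'E'
from h import *
im=env.get_image("scene"); c=env.get_calibration("scene"); P=np.load("P.npy")
u,v=proj(c,[*c2w(P,(-105,-250)),40]).astype(int)
a=cv2.resize(im[v-30:v+30,u-32:u+32,::-1],None,fx=6,fy=6,interpolation=cv2.INTER_CUBIC)
w=cv2.resize(env.get_image("wrist")[200:420,200:440,::-1],None,fx=1.63,fy=1.636)
cv2.imwrite("pics/m1.png",np.hstack([a,w[:360]]))
E
```

```text
t 13.65 coder xyz [-104.9 -252.8] 49.7 yaw err -0.0 down [ 0. -1. -0.] q [-0.33  0.46  0.    1.12  0.   -0.45] F [-4.5  2.3  4.7] op 12.4
```

View pics/m1.png

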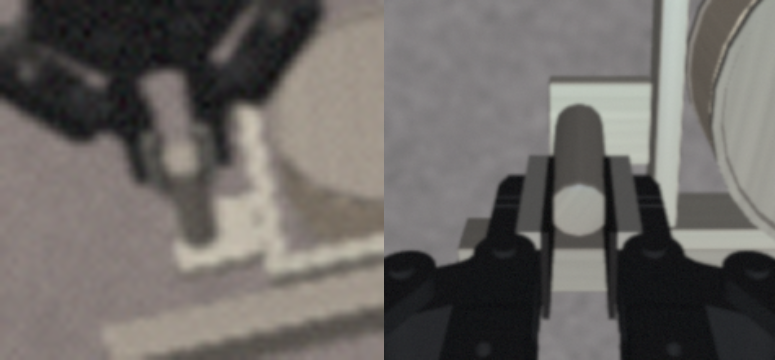

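The post is firmly pinched: the pads are on both sides of it in both views. (All 12 views are now used.) I slide the shuttle in.

Call:
send_rows:
  steps:
    - {"translation": [0.006,0,0],"twist": [0,0,0],"jaw": 1}
    - {"translation": [0.012,0,0],"twist": [0,0,0],"jaw": 1}
    - {"translation": [0.012,0,0],"twist": [0,0,0],"jaw": 1}
    - {"translation": [0.012,0,0],"twist": [0,0,0],"jaw": 1}
    - {"translation": [0.012,0,0],"twist": [0,0,0],"jaw": 1}
    - {"translation": [0.012,0,0],"twist": [0,0,0],"jaw": 1}
    - {"translation": [0.012,0,0],"twist": [0,0,0],"jaw": 1}
    - {"translation": [0.012,0,0],"twist": [0,0,0],"jaw": 1}
    - {"translation": [0.012,0,0],"twist": [0,0,0],"jaw": 1}
    - {"translation": [0.012,0,0],"twist": [0,0,0],"jaw": 1}
    - {"translation": [0.012,0,0],"twist": [0,0,0],"jaw": 1}
    - {"translation": [0,0,0],"twist": [0,0,0],"jaw": 1}

```text
clock: 14.95
tool_pos: [623.6, -94.6, 49.7]
orientation: [-0.471, -0.527, 0.528, 0.471]
contact_force: [-6.1, 0.3, 4.6]
opening: 12.6
```

```bash
python3 s.py
```

```text
t 14.95 coder xyz [-105.  -126.5] 49.7 yaw err 0.0 down [-0.001 -1.     0.   ] q [-0.15  0.38 -0.12  1.08 -0.   -0.26] F [-6.1  0.3  4.6] op 12.6
```

Call:
send_rows:
  steps:
    - {"translation": [0.004,0,0],"twist": [0,0,0],"jaw": 1}
    - {"translation": [0.004,0,0],"twist": [0,0,0],"jaw": 1}
    - {"translation": [0,0,0],"twist": [0,0,0],"jaw": 1}

```text
clock: 15.25
tool_pos: [622.9, -88.1, 49.7]
orientation: [-0.472, -0.527, 0.528, 0.47]
contact_force: [-5.7, -2.4, 3.7]
opening: 12.8
```

Call:
send_rows:
  steps:
    - {"translation": [0.002,0,0],"twist": [0,0,0],"jaw": 1}
    - {"translation": [0,0,0],"twist": [0,0,0],"jaw": 1}

```text
clock: 15.45
tool_pos: [622.7, -86.5, 49.7]
orientation: [-0.472, -0.527, 0.528, 0.47]
contact_force: [-5.3, -3.8, 4.6]
opening: 12.7
```

Call:
send_rows:
  steps:
    - {"translation": [0.002,0,0],"twist": [0,0,0],"jaw": 1}
    - {"translation": [0,0,0],"twist": [0,0,0],"jaw": 1}

```text
clock: 15.65
tool_pos: [622.5, -84.6, 49.8]
orientation: [-0.472, -0.527, 0.528, 0.47]
contact_force: [-5.1, -4.0, 4.2]
opening: 12.8
```

Call:
send_rows:
  steps:
    - {"translation": [0.002,0,0],"twist": [0,0,0],"jaw": 1}
    - {"translation": [0,0,0],"twist": [0,0,0],"jaw": 1}

```text
clock: 15.85
tool_pos: [622.2, -82.7, 49.7]
orientation: [-0.472, -0.526, 0.528, 0.47]
contact_force: [-4.4, -3.6, 3.8]
opening: 12.6
```

```bash
python3 s.py
```

```text
t 15.85 coder xyz [-105.  -114.5] 49.7 yaw err -0.001 down [-0.003 -1.     0.   ] q [-0.13  0.37 -0.12  1.08 -0.   -0.24] F [-4.4 -3.6  3.8] op 12.6
```

Call:
send_rows:
  steps:
    - {"translation": [0.002,0,0],"twist": [0,0,0],"jaw": 1}
    - {"translation": [0,0,0],"twist": [0,0,0],"jaw": 1}

```text
clock: 16.05
tool_pos: [622.2, -82.6, 49.7]
orientation: [-0.473, -0.525, 0.529, 0.47]
contact_force: [-4.3, -10.1, 3.0]
opening: 13.0
```

Call:
send_rows:
  steps:
    - {"translation": [0.002,0,0],"twist": [0,0,0],"jaw": 1}
    - {"translation": [0,0,0],"twist": [0,0,0],"jaw": 1}

```text
clock: 16.25
tool_pos: [622.3, -82.4, 49.8]
orientation: [-0.475, -0.524, 0.529, 0.469]
contact_force: [-4.1, -17.7, 1.9]
opening: 12.5
```

```bash
python3 s.py
```

```text
t 16.25 coder xyz [-104.9 -114.2] 49.8 yaw err -0.003 down [-0.011 -1.     0.   ] q [-0.13  0.37 -0.13  1.07 -0.01 -0.24] F [ -4.1 -17.7   1.9] op 12.5
```

At the end stop (18 N). I release, rise, close the jaws and go over the cap.

Call:
send_rows:
  steps:
    - {"translation": [-0.004,0,0],"twist": [0,0,0],"jaw": 1}
    - {"translation": [0,0,0],"twist": [0,0,0],"jaw": 0.33}
    - {"translation": [0,0,0],"twist": [0,0,0],"jaw": 0.33}
    - {"translation": [0,-0.04,0],"twist": [0,0,0],"jaw": 0.33}
    - {"translation": [0,-0.044,0],"twist": [0,0,0],"jaw": 1}
    - {"translation": [0.04,0,0.01],"twist": [0,0,0],"jaw": 1}
    - {"translation": [0.044,0,0.01],"twist": [0,0,0],"jaw": 1}
    - {"translation": [0,0,0],"twist": [0,0,0],"jaw": 1}
    - {"translation": [0,0,0],"twist": [0,0,0],"jaw": 1}

```text
clock: 17.15
tool_pos: [593.4, 1.1, 133.3]
orientation: [0.471, 0.528, -0.528, -0.47]
contact_force: [1.1, -0.5, -0.4]
opening: 0.3
```

```bash
python3 s.py; python3 - <<'E'
from h import *
P=np.load("P.npy"); c=env.get_calibration("wrist"); o=env.get_obs()
im=env.get_image("wrist"); cv2.imwrite("pics/w5.png",im[:,:,::-1])
for q in [(-125,-30,96),(-125,-30,45),(-105,-115,62)]: print(q,proj(c,[*c2w(P,q[:2]),q[2]]).round(0))
E
```

```text
t 17.15 coder xyz [-124.2  -27.9] 133.3 yaw err 0.002 down [-0.    -1.    -0.002] q [ 0.    0.27 -0.08  1.22 -0.   -0.11] F [ 1.1 -0.5 -0.4] op 0.3
(-125, -30, 96) [314. 276.]
(-125, -30, 45) [315. 244.]
(-105, -115, 62) [183. 282.]
```

Call:
send_rows:
  steps:
    - {"translation": [-0.002,0.012,0],"twist": [0,0,0],"jaw": 1}
    - {"translation": [0,0.004,0],"twist": [0,0,0],"jaw": 1}
    - {"translation": [0,0.004,0],"twist": [0,0,0],"jaw": 1}
    - {"translation": [0,0,0],"twist": [0,0,0],"jaw": 1}

```text
clock: 17.6
tool_pos: [592.8, -2.7, 111.5]
orientation: [-0.471, -0.527, 0.528, 0.472]
contact_force: [0.4, -0.5, 0.5]
opening: -0.0
```

Call:
send_rows:
  steps:
    - {"translation": [0,0.004,0],"twist": [0,0,0],"jaw": 1}
    - {"translation": [0,0.004,0],"twist": [0,0,0],"jaw": 1}
    - {"translation": [0,0,0],"twist": [0,0,0],"jaw": 1}

```text
clock: 17.9
tool_pos: [592.9, -2.1, 104.2]
orientation: [-0.471, -0.527, 0.528, 0.471]
contact_force: [0.0, -0.4, -0.1]
opening: -0.1
```

Call:
send_rows:
  steps:
    - {"translation": [0,0.004,0],"twist": [0,0,0],"jaw": 1}
    - {"translation": [0,0.003,0],"twist": [0,0,0],"jaw": 1}
    - {"translation": [0,0,0],"twist": [0,0,0],"jaw": 1}

```text
clock: 18.2
tool_pos: [592.9, -2.0, 97.2]
orientation: [-0.471, -0.527, 0.528, 0.471]
contact_force: [-0.1, -0.7, -0.4]
opening: 0.3
```

```bash
python3 s.py
```

```text
t 18.2 coder xyz [-125.  -31.] 97.2 yaw err -0.0 down [ 0.    -1.     0.001] q [-0.    0.28 -0.14  1.15 -0.   -0.12] F [-0.1 -0.7 -0.4] op 0.3
```

Call:
send_rows:
  steps:
    - {"translation": [0,0.003,0],"twist": [0,0,0],"jaw": 1}
    - {"translation": [0,0.002,0],"twist": [0,0,0],"jaw": 1}
    - {"translation": [0,0,0],"twist": [0,0,0],"jaw": 1}

```text
clock: 18.5
tool_pos: [593.4, -2.1, 92.9]
orientation: [0.471, 0.528, -0.527, -0.471]
contact_force: [-0.3, 0.8, 2.0]
opening: -0.4
```

```bash
python3 s.py; python3 - <<'E'
from h import *
P=np.load("P.npy"); c=env.get_calibration("scene"); im=env.get_image("scene")
u,v=proj(c,[*c2w(P,(-125,-30)),96]).astype(int)
print((proj(c,[*c2w(P,(-125,-30)),96])-[u-14,v-16]).round(1), (proj(c,env.get_obs()["tool_pos"])-[u-14,v-16]).round(1))
for r in im[v-16:v+16:1,u-14:u+14].mean(2).astype(int): print(' '.join(f"{x:3d}" for x in r))
E
```

```text
t 18.5 coder xyz [-124.5  -31.1] 92.9 yaw err -0.0 down [-0.    -1.    -0.001] q [-0.    0.29 -0.14  1.14  0.   -0.12] F [-0.3  0.8  2. ] op -0.4
[14.2 16.5] [13.8 17.6]
 29  44  53  83  99 103  79  44  29  30  37  22  26  24  20  28  24  28  31  28  24  31  30  36  44  38  45  34
 36  31  39  54  73  82  64  35  35  22  28  28  33  25  36  37  30  25  26  24  24  24  34  39  35  38  29  33
 30  40  45  45  51  56  47  41  33  27  18  29  24  31  30  38  36  31  24  29  32  28  29  27  40  36  31  28
 29  37  42  46  42  40  37  38  30  24  29  28  28  30  34  30  36  27  28  25  33  35  28  32  30  29  20  31
 30  33  36  38  42  43  42  41  36  18  28  27  29  17  33  34  33  25  22  29  36  16  28  28  31  28  35  48
 16  29  32  32  44  39  35  36  25  29  24  36  24  32  18  28  36  32  28  19  31  42  54  61  58  50  58  71
 23  21  21  36  21  34  36  27  26  31  21  31  20  24  25  21  29  23  27  31  42  65  97 108 103  94  98 114
 26  16  32  31  33  33  34  23  29  28  30  28  27  26  34  32  31  30  31  36  54  95 120 123 119 116 118 122
 57  31  24  30  25  33  40  42  3
[... 1953 characters left out ...]
 134 139 145 143 144 145 148
143 143 144 140 139 141 136 123 112 121 145 170 194 201 204 205 205 203 205 197 167 134 143 143 145 143 142 148
143 143 144 141 143 140 139 128 114 101 116 144 179 201 203 205 203 206 204 203 178 151 144 143 141 147 148 146
142 144 147 143 143 141 144 133 110  84  92 121 160 195 201 203 205 204 206 203 194 166 146 143 145 144 144 145
142 139 140 141 140 141 141 136 115  80  68  99 146 187 202 203 204 207 203 202 199 178 154 143 144 146 151 146
142 142 142 142 143 141 144 140 135 104  70  74 126 172 200 206 207 206 205 202 199 190 167 147 145 145 146 148
139 142 145 142 142 142 144 142 142 132 105  80 105 155 192 207 203 205 205 203 204 200 167 145 142 142 145 147
```

The fingertips now rest on the cap centre (2 N). I press down.

Call:
send_rows:
  steps:
    - {"translation": [0,0.003,0],"twist": [0,0,0],"jaw": 1}
    - {"translation": [0,0.003,0],"twist": [0,0,0],"jaw": 1}
    - {"translation": [0,0.003,0],"twist": [0,0,0],"jaw": 1}
    - {"translation": [0,0,0],"twist": [0,0,0],"jaw": 1}

```text
clock: 18.95
tool_pos: [593.4, -2.0, 83.5]
orientation: [0.471, 0.528, -0.527, -0.471]
contact_force: [0.5, 0.2, 3.0]
opening: -0.0
```

Call:
send_rows:
  steps:
    - {"translation": [0,0.002,0],"twist": [0,0,0],"jaw": 1}
    - {"translation": [0,0,0],"twist": [0,0,0],"jaw": 1}

```text
clock: 19.15
tool_pos: [593.4, -2.0, 81.7]
orientation: [0.471, 0.528, -0.527, -0.471]
contact_force: [0.6, -0.1, 3.5]
opening: 0.1
```

Call:
send_rows:
  steps:
    - {"translation": [0,0.002,0],"twist": [0,0,0],"jaw": 1}
    - {"translation": [0,0,0],"twist": [0,0,0],"jaw": 1}

```text
clock: 19.35
tool_pos: [593.5, -2.0, 81.5]
orientation: [0.471, 0.528, -0.527, -0.47]
contact_force: [-3.0, -0.1, 13.4]
opening: -0.0
```

```bash
python3 s.py
```

```text
t 19.35 coder xyz [-124.4  -31.1] 81.5 yaw err -0.0 down [-0.    -1.    -0.002] q [-0.    0.29 -0.16  1.12  0.   -0.12] F [-3.  -0.1 13.4] op -0.0
```

13.4 N, so the stamp met the lid after about 13 mm of travel. I rise and return to the post.

Call:
send_rows:
  steps:
    - {"translation": [0,-0.02,0],"twist": [0,0,0],"jaw": 1}
    - {"translation": [0,-0.03,0],"twist": [0,0,0],"jaw": 1}
    - {"translation": [-0.0415,0,-0.01],"twist": [0,0,0],"jaw": 0.33}
    - {"translation": [-0.0415,0,-0.01],"twist": [0,0,0],"jaw": 0.33}
    - {"translation": [0,0,0],"twist": [0,0,0],"jaw": 0.33}
    - {"translation": [0,0,0],"twist": [0,0,0],"jaw": 0.33}

```text
clock: 19.95
tool_pos: [621.9, -83.0, 128.8]
orientation: [-0.471, -0.527, 0.527, 0.472]
contact_force: [0.4, 0.3, 0.2]
opening: 28.3
```

```bash
python3 s.py; python3 wh.py c
```

```text
t 19.95 coder xyz [-105.4 -114.8] 128.8 yaw err -0.002 down [ 0.001 -1.     0.002] q [-0.13  0.34  0.01  1.24  0.   -0.24] F [0.4 0.3 0.2] op 28.3
[(-1.23, 113, 32), (-1.03, 122, 41), (-0.83, 115, 39), (-0.61, 113, 41), (-0.39, 110, 44), (-0.2, 113, 98), (0.01, 112, 68), (0.41, 139, 137)]
```

The wheel still reads ridge 3. I descend onto the post, pinch it and pull the shuttle out.

Call:
send_rows:
  steps:
    - {"translation": [0,0.04,0],"twist": [0,0,0],"jaw": 0.33}
    - {"translation": [0,0.025,0],"twist": [0,0,0],"jaw": 0.33}
    - {"translation": [0,0.015,0],"twist": [0,0,0],"jaw": 0.33}
    - {"translation": [0,0,0],"twist": [0,0,0],"jaw": 0.33}
    - {"translation": [0,0,0],"twist": [0,0,0],"jaw": 1}
    - {"translation": [0,0,0],"twist": [0,0,0],"jaw": 1}
    - {"translation": [0,0,0],"twist": [0,0,0],"jaw": 1}
    - {"translation": [0,0,0],"twist": [0,0,0],"jaw": 1}

```text
clock: 20.8
tool_pos: [621.9, -82.6, 50.0]
orientation: [-0.471, -0.527, 0.528, 0.471]
contact_force: [-3.4, -4.6, -4.9]
opening: 12.7
```

Call:
send_rows:
  steps:
    - {"translation": [-0.006,0,0],"twist": [0,0,0],"jaw": 1}
    - {"translation": [-0.012,0,0],"twist": [0,0,0],"jaw": 1}
    - {"translation": [-0.012,0,0],"twist": [0,0,0],"jaw": 1}
    - {"translation": [-0.012,0,0],"twist": [0,0,0],"jaw": 1}
    - {"translation": [-0.012,0,0],"twist": [0,0,0],"jaw": 1}
    - {"translation": [-0.012,0,0],"twist": [0,0,0],"jaw": 1}
    - {"translation": [-0.012,0,0],"twist": [0,0,0],"jaw": 1}
    - {"translation": [-0.012,0,0],"twist": [0,0,0],"jaw": 1}
    - {"translation": [-0.012,0,0],"twist": [0,0,0],"jaw": 1}
    - {"translation": [-0.012,0,0],"twist": [0,0,0],"jaw": 1}
    - {"translation": [-0.012,0,0],"twist": [0,0,0],"jaw": 1}
    - {"translation": [-0.012,0,0],"twist": [0,0,0],"jaw": 1}

```text
clock: 22.0
tool_pos: [637.5, -218.3, 49.9]
orientation: [0.47, 0.528, -0.527, -0.472]
contact_force: [-4.5, 3.3, -2.5]
opening: 13.1
```

```bash
python3 s.py
```

```text
t 22.0 coder xyz [-105.2 -251. ] 49.9 yaw err 0.001 down [ 0.004 -1.     0.   ] q [-0.33  0.46  0.    1.12  0.   -0.45] F [-4.5  3.3 -2.5] op 13.1
```

Call:
send_rows:
  steps:
    - {"translation": [-0.005,0,0],"twist": [0,0,0],"jaw": 1}
    - {"translation": [-0.004,0,0],"twist": [0,0,0],"jaw": 1}
    - {"translation": [-0.002,0,0],"twist": [0,0,0],"jaw": 1}
    - {"translation": [0,0,0],"twist": [0,0,0],"jaw": 1}

```text
clock: 22.4
tool_pos: [638.8, -229.8, 49.9]
orientation: [0.47, 0.528, -0.527, -0.472]
contact_force: [-4.9, 2.1, -2.3]
opening: 12.6
```

Call:
send_rows:
  steps:
    - {"translation": [-0.002,0,0],"twist": [0,0,0],"jaw": 1}
    - {"translation": [0,0,0],"twist": [0,0,0],"jaw": 1}

```text
clock: 22.6
tool_pos: [639.0, -231.5, 49.9]
orientation: [0.47, 0.528, -0.527, -0.472]
contact_force: [-4.4, 3.1, -1.8]
opening: 12.7
```

Call:
send_rows:
  steps:
    - {"translation": [-0.002,0,0],"twist": [0,0,0],"jaw": 1}
    - {"translation": [0,0,0],"twist": [0,0,0],"jaw": 1}

```text
clock: 22.8
tool_pos: [639.0, -231.9, 49.9]
orientation: [0.469, 0.529, -0.527, -0.472]
contact_force: [-5.6, 8.3, -0.2]
opening: 12.7
```

```bash
python3 s.py
```

```text
t 22.8 coder xyz [-105.2 -264.6] 49.9 yaw err 0.001 down [ 0.005 -1.     0.001] q [-0.35  0.47  0.02  1.13  0.   -0.46] F [-5.6  8.3 -0.2] op 12.7
```

Outer stop reached (8 N, 150.4 mm of travel). I release and withdraw for a check.

Call:
send_rows:
  steps:
    - {"translation": [0.002,0,0],"twist": [0,0,0],"jaw": 1}
    - {"translation": [0,0,0],"twist": [0,0,0],"jaw": 0.33}
    - {"translation": [0,0,0],"twist": [0,0,0],"jaw": 0.33}
    - {"translation": [0,-0.04,0],"twist": [0,0,0],"jaw": 0.33}
    - {"translation": [0,-0.045,0],"twist": [0,0,0],"jaw": 0.33}
    - {"translation": [0,-0.045,0],"twist": [0,0,0],"jaw": 0.33}
    - {"translation": [0,0,0.045],"twist": [0,0,0],"jaw": 0.33}
    - {"translation": [0,0,0.045],"twist": [0,0,0],"jaw": 0.33}
    - {"translation": [0,0,0.045],"twist": [0,0,0],"jaw": 0.33}
    - {"translation": [0,0,0.045],"twist": [0,0,0],"jaw": 0.33}
    - {"translation": [0,0,0],"twist": [0,0,0],"jaw": 0.33}
    - {"translation": [0,0,0],"twist": [0,0,0],"jaw": 0.33}

```text
clock: 24.0
tool_pos: [461.0, -253.4, 181.4]
orientation: [0.473, 0.528, -0.527, -0.47]
contact_force: [0.4, 0.1, 0.3]
opening: 28.5
```

```bash
python3 s.py; python3 wh.py d; python3 - <<'E'
from h import *
P=np.load("P.npy"); c=env.get_calibration("scene")
# background-diff on rectified coder plane z=45: Hough circle for the tin lid in scene
im=cv2.imread("pics/scene_d.png"); W,H=200,200
src=np.float32([proj(c,[*c2w(P,(x,y)),45]) for x,y in ((-25,-80),(-25,-280),(-225,-280),(-225,-80))])
g=cv2.warpPerspective(im,cv2.getPerspectiveTransform(src,np.float32([[0,0],[400,0],[400,400],[0,400]])),(400,400))
h=cv2.HoughCircles(cv2.GaussianBlur(cv2.cvtColor(g,cv2.COLOR_BGR2GRAY),(0,0),3),cv2.HOUGH_GRADIENT,1.5,60,param1=40,param2=20,minRadius=92,maxRadius=108)
if h is not None:
    for u,v,r in h[0][:4]: print("lid coder x,y,r",round(-25-v/2,1),round(-80-u/2,1),r/2)
# bystander + scene difference vs start
a=cv2.imread("pics/scene0.png",0); b=cv2.cvtColor(im,cv2.COLOR_BGR2GRAY)
d=(cv2.absdiff(cv2.GaussianBlur(a,(0,0),1.5),cv2.GaussianBlur(b,(0,0),1.5))>22).astype(np.uint8)
n,_,st,ce=cv2.connectedComponentsWithStats(d)
print([(tuple(map(int,ce[i])),int(st[i,4])) for i in range(1,n) if st[i,4]>25])
E
```

```text
t 24.0 coder xyz [-284.5 -265.8] 181.4 yaw err -0.001 down [-0.002 -1.    -0.004] q [-0.5   0.13 -0.14  1.3   0.   -0.61] F [0.4 0.1 0.3] op 28.5
[(-1.24, 114, 36), (-1.03, 122, 34), (-0.83, 115, 40), (-0.61, 110, 39), (-0.39, 109, 46), (-0.19, 113, 98), (0.01, 109, 68), (0.41, 139, 138)]
[((196, 83), 8608), ((317, 36), 1239), ((348, 74), 3389), ((498, 42), 2463), ((176, 40), 68), ((168, 73), 33), ((182, 73), 38), ((279, 96), 318), ((329, 93), 71), ((299, 98), 90), ((286, 121), 56), ((398, 245), 55), ((378, 249), 94), ((280, 274), 993), ((303, 273), 32), ((250, 286), 161), ((259, 292), 61)]
```

```bash
python3 - <<'E'
from h import *
P=np.load("P.npy")
for n in ("scene","top"):
    c=env.get_calibration(n); im=env.get_image(n); cv2.imwrite(f"pics/end_{n}.png",im[:,:,::-1])
    src=np.float32([proj(c,[*c2w(P,(x,y)),45]) for x,y in ((-25,-80),(-25,-280),(-225,-280),(-225,-80))])
    g=cv2.warpPerspective(im,cv2.getPerspectiveTransform(src,np.float32([[0,0],[400,0],[400,400],[0,400]])),(400,400))
    for p2 in (14,9):
        h=cv2.HoughCircles(cv2.GaussianBlur(cv2.cvtColor(g,cv2.COLOR_RGB2GRAY),(0,0),2.5),cv2.HOUGH_GRADIENT,2,20,param1=20,param2=p2,minRadius=92,maxRadius=108)
        if h is not None:
            print(n,p2,[(round(float(-25-v/2),1),round(float(-80-u/2),1),float(r/2)) for u,v,r in h[0][:4]])
E
```

```text
scene 14 [(-121.5, -178.5, 46.79999923706055), (-104.5, -181.5, 52.29999923706055), (-99.5, -204.5, 53.400001525878906), (-79.5, -180.5, 51.20000076293945)]
scene 9 [(-121.5, -178.5, 46.79999923706055), (-104.5, -181.5, 52.29999923706055), (-99.5, -204.5, 53.400001525878906), (-79.5, -180.5, 51.20000076293945)]
top 14 [(-120.5, -176.5, 52.29999923706055), (-123.5, -166.5, 53.400001525878906), (-132.5, -176.5, 53.400001525878906), (-103.5, -175.5, 53.400001525878906)]
top 9 [(-120.5, -176.5, 52.29999923706055), (-123.5, -166.5, 53.400001525878906), (-132.5, -176.5, 53.400001525878906), (-103.5, -175.5, 53.400001525878906)]
```

Both views put the lid at about (-121, -178) in the coder's frame, and the pocket's nominal position is (-125, -180). That is within tolerance, so I hand it in.

```bash
python3 -c "
from workcell import env
env.job_done(); print(env.get_obs()['clock'])"
```

```text
the job is handed in; nothing more can be done
the job is handed in; nothing more can be done
```

I completed the date-coding sequence and handed the job in at about 24 s of the 72 s allowed; no verdict is reported.

**What I did**
- **Wheel:** I rolled it down three clicks in two strokes, from ridge 6 to ridge 3.
- **Tin:** I slid the grey tin into the pocket until it met the back wall at 6 N.
- **Shuttle in:** I pinched the post and moved the shuttle to its inner stop (18 N).
- **Stamp:** I pressed the cap about 13 mm, to 13.4 N, and let it rise.
- **Shuttle out:** I pulled the shuttle back 150 mm to its outer stop (8 N), released it and moved clear.

**Last checks**
- **Wheel:** the long ridge reads 0.41 rad, against a target of 0.419.
- **Tin:** circle fits in the scene and top views agree to 2 mm on about (-121, -178) mm in the coder's frame, where the pocket is nominally (-125, -180). The fits were weak: a stricter first try found no circle.
- **Robot:** it reads no contact force.
- **Bystanders:** comparing the scene camera's first and last pictures shows no change at the cans, jar, tape, carton or marker.
- **Not checked:** I did not measure the stamp's return separately, and I did not look for the mark on the lid.

**Disagreements with the description**
- **Fingertips:** they proved to be close to the TCP height, not 22 mm ahead of it. My first approach passed over the wheel without touching it, and I corrected it.
- **Post:** the gripper read about 12.7 mm when pinching the 16 mm post.

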